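# Light a culture dish through a half-open sprung shutter

## Task

Pick up the dish with the green lid and set it down level and centred on the round clear stage of the illuminator, with none of it overhanging, and let go of it while the shutter is still closed. Then slide the orange shutter knob away from the stage, against its spring, to the half-open position (level with the green mark) and hold it there: finish while still holding the knob, because it springs shut if released. Leave the dishes with the amber and blue lids where they are.

Things in the scene. Friction and masses are not known exactly. Their poses are not given: they have to be found in the camera images.
- green_dish_center (a point): The sample: closed culture dish, off-white with a green lid: a plain disc 56 mm in diameter and 22 mm tall, about 50 g; stands flat and loose on the table. This point is its centre, 11 mm above its underside; z is up.
- amber_dish_center (a point): A bystander: closed culture dish, off-white with a amber lid: a plain disc 56 mm in diameter and 22 mm tall, about 50 g; stands flat and loose on the table. This point is its centre, 11 mm above its underside; z is up.
- blue_dish_center (a point): A bystander: closed culture dish, off-white with a blue lid: a plain disc 56 mm in diameter and 22 mm tall, about 50 g; stands flat and loose on the table. This point is its centre, 11 mm above its underside; z is up.
- stage (a point): Centre of the top face of the illuminator's round clear stage: a flat disc 64 mm in diameter, without a rim, standing 10 mm proud of the housing top and 55 mm above the table; fixed. Its axes are the illuminator's: +y runs from the stage towards the knob, the way the shutter opens; z is up.
- illuminator: Cream box fixed to the table at a varying place and yaw, 130 mm (x) by 260 mm (y) by 45 mm high; origin at the centre of its underside. The stage lies at y = -80 mm, the closed knob at y = +30 mm.
- knob_center (a point): Centre of the orange shutter knob: upright block 30 mm (x) by 16 mm (y, the slide direction) by 34 mm tall, top 85 mm above the table, axes as the stage's. Closed, it is 110 mm along +y from the stage centre. Beside it are only two guide rails 8 mm high, 29 to 35 mm off to either x side, and a low stop at the far end. Pinch it from above or push it with the fingers.
- shutter (a joint): Opening of the shutter: 0 closed, 0.050 m fully open, growing as the knob moves along +y. Half open is 0.025 m: the white line on the knob's top is level with the wide green mark on the housing beside either rail (thin black mark: closed; thin red: fully open). The spring force rises from 3 N closed through 8 N at half to 13 N fully open; it springs shut when released.
Things that resemble listed ones, but are neither listed nor needed, are in the scene too. What is shaped like the part that bears green_dish_center but black or pink is not meant.

How it is judged:
By the outcome, as a careful person would: the job done as asked, in the order asked, and still so for the second after the job is handed in, while the arm keeps its last pose, push and grip.
It also fails if it takes over 51 s, if anything falls off the work surface, if the arm or the gripper's body presses on something with over 40 N, if the wrist force passes 120 N, or if a joint passes its speed limit or range.

## Robot

A 6-joint arm with a two-finger parallel gripper is mounted at the origin on the work surface. World frame = base frame: x ahead of the robot, y to its left, z up, the work surface at z = 0. Lengths are in mm, angles in rad, forces in N, time in s.
With the tool pointing down it reaches from about 275 to 750 mm from the base axis. Payload 10.2 kg.
Tool frame: the origin (TCP) lies between the finger pads; the fingertips stand 17 mm ahead of it and the grasp point (between the pads) lies 2 mm behind it; z points along the fingers, y is the line along which they close (so a half turn about z gives the same grasp; the last joint's range is limited). The gripper opens to 85 mm and grips with 20 to 120 N. Pads are 22 mm wide; open, the fingers measure 114 mm over their backs; the gripper's body (76 mm by 85 mm) begins 54 mm behind the grasp point. The pads swing forward as they close: fully open they stand 13 mm farther back than shut.
Start: joints at [1.057, 0.313, 1.498, -0, 1.331, -0.223], TCP at [150.54, 502.96, 248.294] pointing down, gripper open.
Joint ranges: [-2.94, 2.94], [-0.97, 2.17], [0.19, 2.56], [-1.23, 4.37], [0.02, 3.11], [-2.88, 2.88]. Speed limits (rad/s): [2.39, 2.39, 3.01, 3.14, 3.14, 3.14].

## Interface

Orientations are given as a unit quaternion [w, x, y, z].
In Python, from rig import * gives the robot as it stands.
- The arm moves only by the tool step_arm, never from a script. Its argument "commands" is text: rows parted by semicolons, each of 7 numbers parted by spaces: the opening, from 0 (shut) to 1 (fully open), then the shift along the tool's x, y, z in cm, then the turn, a rotation vector about the tool's x, y, z in rad. In form: hand x y z rx ry rz; .... A call has 1 to 20 rows; each row is the pose to reach, as a shift and turn from the pose commanded when the call began, along the tool's axes at that moment; what a row does not reach only later rows make up. A row lasts 1/12 s, in which the tool goes at most 41.7 mm and 7.16 degrees, less where a joint would pass 70% of its speed; a pose out of reach is approached as far as the arm can. A call with a gripper value outside its range is refused whole. The fingers move at their own pace and stop on an object; "newtons" is the grip in N (left out, the last holds). Time passes only in rows, so rows that repeat a pose let the fingers close. It gives the time, the measured TCP pose, the force, the opening and the grip force at its end, in the units of the state.
- sense(): the state, without advancing time (a new reading comes with each control period).
- capture(name): name is "scene" or "top" or "wrist"; returns the picture (400x640x3 uint8, red, green, blue); there is no depth.
- camera_model(name): a dict with "mtx" (3x3 intrinsics, pixels), "eye" and "rotation" of the camera in the world. Camera axes: x right, y down, z forward; pixel columns grow to the right and rows downward; lengths in mm; the calibration is good to about 2 mm. A picture is of the moment at which its call begins: read the wrist's pose just before it. camera_model takes no time and is no camera call; for the wrist camera it gives the pose at the moment of the call.
- finish_job(): hands the job in; it is judged then, once.
Trained networks look in the newest picture that a camera, given by its name, has taken for a name from the list of things; names that differ only in an ending like _2 or _b are one class to them, and where a whole thing is asked for, a point or a joint stands for the part that bears it (a point fixed in the world has none). Each returns a list of dicts, best first, with "score" (0 to 1); they miss things now and then, are a little off and sometimes report something else, mostly with a low value. They report only what shows in the picture. A call takes as long as a camera call. They do not tell look-alikes from the thing itself.
- search_frame(camera, label): "rect" ([centre column, centre row, width, height] in pixels, round what is visible of it).
- trace(camera, label): "mask" (400x640 bool, what is visible of it) and "rect" ([centre column, centre row, width, height] in pixels, round what is visible of it).
- spot_point(camera, label): "xy" ([column, row] in pixels: a listed point, or the origin of a listed thing).
The state is a dict: "time_s": time; "joints": joint angles; "dq": joint speeds; "tau": joint torques, N m; "eef_pos": TCP position; "ee_rot": TCP orientation; "force": force on the tool from outside, world axes, zero at the start; "wrist_torque": the same for the moment, N m; "grip_width": opening from 0.0 (shut) to 1.0 (fully open); "grip_force": force on a finger pad.
Only numpy, scipy, OpenCV 4.12 (cv2) and the standard library are available. Lean on these libraries where they do the work, as an engineer would, in place of code of your own. Each camera call takes 0.05 s, during which the arm holds its last target. There are 200 camera calls.

## Working session

There is one attempt and no reset: what is moved stays moved. The work goes in short steps, Python scripts to look and compute and a tool call to move; the robot and the scene stay as the last step left them, time stands still between calls to the robot, and variables do not carry over. Pictures are saved under pics/ and viewed, at most 10 in all, crops included, and the job is handed in when it is done.

Besides the shell and the picture viewer there is one more tool, called after "Call:" by a JSON object that holds its "method" and its "body", one argument or row to a line. step_arm: Moves the arm, as the interface text tells. Its arguments: {"type":"object","properties":{"commands":{"type":"string"},"newtons":{"type":"number"}},"required":["commands"]}

```bash
mkdir -p pics
cat > h.py <<'E'
from rig import *
import numpy as np, cv2
def ray(cam,xy,z):
    m=camera_model(cam); K=np.array(m["mtx"]);R=np.array(m["rotation"]);e=np.array(m["eye"])
    d=R@np.linalg.inv(K)@np.array([xy[0],xy[1],1.]); return e+d*(z-e[2])/d[2]
def save(name,img): cv2.imwrite("pics/"+name,cv2.cvtColor(img,cv2.COLOR_RGB2BGR))
E
python3 - <<'E'
from h import *
m=camera_model("top");print(m)
for c in("top","scene"):
    im=capture(c);save(c+"0.png",im)
    for l,z in(("green_dish_center",11),("amber_dish_center",11),("blue_dish_center",11),("stage",55),("knob_center",68),("illuminator",0)):
        for r in spot_point(c,l)[:4]: print(c,l,np.round(r["xy"]),round(r["score"],2),ray(c,r["xy"],z).round(1))
print(sense())
E
```

```text
{'mtx': array([[468.66252861,   0.        , 317.14862699],
       [  0.        , 468.66252861, 194.84114483],
       [  0.        ,   0.        ,   1.        ]]), 'eye': array([ 479.06152144,   45.90951385, 1063.73831451]), 'rotation': array([ 0.03241592, -0.70245   ,  0.71081505, -0.01597397])}Traceback (most recent call last):
  File "<stdin>", line 6, in <module>
  File "h.py", line 5, in ray
    d=R@np.linalg.inv(K)@np.array([xy[0],xy[1],1.]); return e+d*(z-e[2])/d[2]
      ~^~~~~~~~~~~~~~~~~
ValueError: matmul: Input operand 1 has a mismatch in its core dimension 0, with gufunc signature (n?,k),(k,m?)->(n?,m?) (size 3 is different from 4)
```

```bash
cat > h.py <<'E'
from rig import *
import numpy as np, cv2
from scipy.spatial.transform import Rotation as Ro
def rot(q): return Ro.from_quat(np.roll(q,-1)).as_matrix()
def ray(cam,xy,z,m=None):
    m=m or camera_model(cam); K=np.array(m["mtx"]);R=rot(m["rotation"]);e=np.array(m["eye"])
    d=R@np.linalg.inv(K)@np.array([xy[0],xy[1],1.]); return e+d*(z-e[2])/d[2]
def save(name,img): cv2.imwrite("pics/"+name,cv2.cvtColor(img,cv2.COLOR_RGB2BGR))
def shift(target,s=None):
    s=s or sense(); return rot(s["ee_rot"]).T@(np.array(target)-s["eef_pos"])/10
E
python3 - <<'E'
from h import *
for c in("top","scene"):
    im=capture(c);save(c+"0.png",im)
    for l,z in(("green_dish_center",11),("amber_dish_center",11),("blue_dish_center",11),("stage",55),("knob_center",68),("illuminator",0)):
        for r in spot_point(c,l)[:4]: print(c,l,np.round(r["xy"]),round(r["score"],2),ray(c,r["xy"],z).round(1))
print(sense())
E
```

```text
top green_dish_center [237. 222.] 0.96 [492.8 251.2  11. ]
top green_dish_center [286. 155.] 0.75 [642.  140.8  11. ]
top green_dish_center [238. 178.] 0.73 [593.1 249.3  11. ]
top amber_dish_center [288. 233.] 0.61 [466.  137.5  11. ]
top blue_dish_center [192. 244.] 0.59 [443.4 353.4  11. ]
top stage [440. 189.] 0.94 [ 557.8 -194.9   55. ]
top knob_center [391. 178.] 0.56 [582.3 -88.4  68. ]
top illuminator [399. 186.] 0.78 [ 570.6 -116.4    0. ]
scene green_dish_center [406. 254.] 0.84 [492.7 245.4  11. ]
scene green_dish_center [372. 278.] 0.67 [595.8 251.3  11. ]
scene green_dish_center [317. 261.] 0.59 [642.1 146.1  11. ]
scene amber_dish_center [377. 222.] 0.73 [456.5 132.   11. ]
scene blue_dish_center [462. 266.] 0.71 [435.6 341.3  11. ]
scene stage [250. 162.] 0.57 [ 561.4 -193.7   55. ]
scene knob_center [270. 177.] 0.63 [578.9 -89.7  68. ]
{'time_s': 0.8, 'joints': array([ 1.05658170e+00,  3.12900223e-01,  1.49767902e+00,  5.08871681e-05,
        1.33099142e+00, -2.23401302e-01]), 'dq': array([-0.00227935, -0.00033313,  0.00027667,  0.00211719,  0.00102396,
       -0.00258254]), 'tau': array([ 3.05338479e-03, -4.12157679e+01, -2.59881645e+01, -5.63658500e-05,
        6.24366767e-04, -1.11756049e-05]), 'eef_pos': array([150.54393492, 502.97177195, 248.30196821]), 'ee_rot': array([-1.90892737e-05,  1.44900790e-01,  9.89446189e-01,  1.91673356e-05]), 'force': array([-0.09272346, -0.04016425,  0.11977651]), 'wrist_torque': array([ 0.00087991, -0.0073763 , -0.03983872]), 'grip_force': 0.0, 'grip_width': 1.0017462010694766}
```

View pics/top0.png

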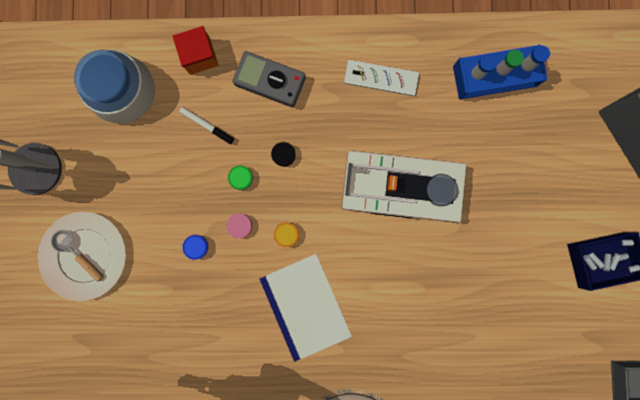

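View pics/scene0.png

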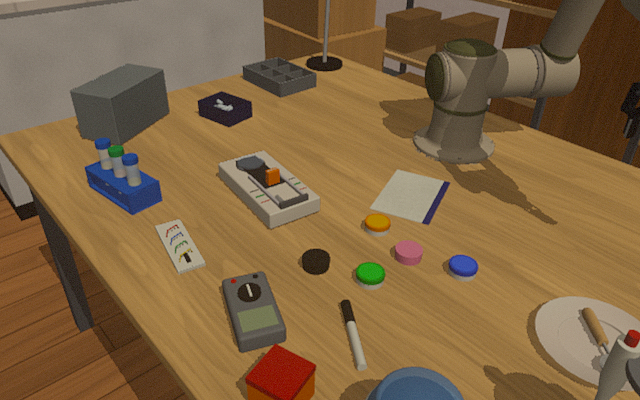

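Candidates in the top image: green disc (240,178), pink (239,226), black (284,154), and a green tube cap in the rack (515,58). The one meant is (240,178), the green lid on an off-white dish. spot_point's best hit (237,222) is the pink one. I'll confirm this in a crop and measure it.

Run:
```python
from h import *
im=capture("top"); save("crop1.png",cv2.resize(im[130:250,180:480],None,fx=2.6,fy=2.6,interpolation=cv2.INTER_CUBIC))
h=cv2.cvtColor(im,cv2.COLOR_RGB2HSV)
def blob(lo,hi,box):
    m=cv2.inRange(h,lo,hi); y0,y1,x0,x1=box; mm=np.zeros_like(m); mm[y0:y1,x0:x1]=m[y0:y1,x0:x1]
    n,l,s,c=cv2.connectedComponentsWithStats(mm); i=1+np.argmax(s[1:,4]); return s[i],c[i]
for nm,lo,hi,b,z in(("green",(45,120,60),(75,255,255),(150,205,210,270),22),("knob",(4,150,120),(20,255,255),(160,205,370,420),85)):
    s,c=blob(lo,hi,b);print(nm,s,c,ray("top",c,z).round(1))
for r in trace("top","stage")[:1]+trace("top","illuminator")[:1]:
    mk=r["mask"].astype(np.uint8);c=cv2.moments(mk,True);print(r["rect"],cv2.minAreaRect(cv2.findNonZero(mk)),ray("top",(c["m10"]/c["m00"],c["m01"]/c["m00"]),45))
    bx=cv2.boxPoints(cv2.minAreaRect(cv2.findNonZero(mk)));print([ray("top",p,45).round(0)[:2] for p in bx])
s=sense();print("shift to over dish", shift([593,249,170],s)); R=rot(s["ee_rot"]);print(R)
```

```text
green [228 166  25  24 467] [239.74304069 177.32976445] [592.2 243.   22. ]
knob [388 175   5  15  51] [389.92156863 182.62745098] [570.  -84.1  85. ]
[402.9, 187.7, 126.2, 71.2] ((404.3475646972656, 185.87196350097656), (120.59123992919922, 61.51036834716797), 6.34019136428833) [ 566.26044381 -120.56426973   45.        ]
[array([516.,  18.]), array([650.,   1.]), array([ 617., -259.]), array([ 484., -240.])]
[404.1, 185.3, 128.0, 77.4] ((404.06622314453125, 186.2622833251953), (120.16520690917969, 60.902652740478516), 6.277298450469971) [ 566.1214793  -119.54516349   45.        ]
[array([515.,  18.]), array([648.,   1.]), array([ 615., -258.]), array([ 484., -239.])]
shift to over dish [-49.6711571  -11.64383463   7.82929943]
[[-9.58020063e-01  2.86701167e-01 -2.08100550e-05]
 [ 2.86701167e-01  9.58020063e-01  4.44244222e-06]
 [ 2.12101036e-05 -1.71031829e-06 -1.00000000e+00]]
```

View pics/crop1.png

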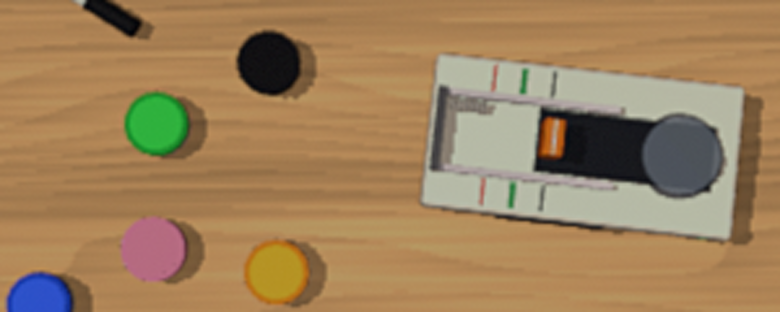

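The crop confirms it: the green-lidded dish is at crop (157,124), which is about (592,245). The illuminator centre is about (566,-120), with its +y axis at about 83°. Its 260x134 size matches the one given. I'll move over the dish.

Call:
{"method": "step_arm", "body": {
  "commands": "1 -4 -0.9 0.6 0 0 -0.05; 1 -8 -1.8 1.2 0 0 -0.1; 1 -12 -2.8 1.9 0 0 -0.17; 1 -16 -3.7 2.5 0 0 -0.17; 1 -20 -4.7 3.1 0 0 -0.17; 1 -24 -5.6 3.8 0 0 -0.17; 1 -28 -6.6 4.4 0 0 -0.17; 1 -32 -7.5 5.0 0 0 -0.17; 1 -36 -8.4 5.6 0 0 -0.17; 1 -40 -9.4 6.3 0 0 -0.17; 1 -44 -10.3 6.9 0 0 -0.17; 1 -47 -11 7.5 0 0 -0.17; 1 -49.5 -11.8 7.8 0 0 -0.17; 1 -49.5 -11.8 7.8 0 0 -0.17; 1 -49.5 -11.8 7.8 0 0 -0.17; 1 -49.5 -11.8 7.8 0 0 -0.17",
  "newtons": 30
}}

```text
time_s: 2.28
eef_pos: [590.5, 248.4, 170.3]
ee_rot: [-0.0, 0.06, 0.998, 0.0]
force: [0.2, -0.6, -0.6]
grip_width: 1.003
grip_force: 0.0
```

Run:
```python
from h import *
m=camera_model("wrist"); im=capture("wrist"); save("w1.png",im); s=sense()
print(s["time_s"],s["eef_pos"],s["ee_rot"],m["eye"])
h=cv2.cvtColor(im,cv2.COLOR_RGB2HSV);mk=cv2.inRange(h,(45,120,60),(75,255,255))
n,l,st,c=cv2.connectedComponentsWithStats(mk)
for i in range(1,n):
    if st[i,4]>200:
        e=cv2.fitEllipse(max(cv2.findContours((l==i).astype(np.uint8),0,2)[0],key=len)); p=ray("wrist",e[0],22,m);print(st[i],e,p,shift([p[0],p[1],19],s))
R=rot(s["ee_rot"]);print(R[:,1])
```

```text
2.3333 [590.30449253 248.68612767 170.5191281 ] [-2.74534449e-05  5.99131237e-02  9.98203591e-01  8.58298679e-05] [507.01902092 258.45908334 295.67903206]
[ 279  152   69   68 3652] ((313.2134094238281, 186.13577270507812), (67.1373519897461, 67.52682495117188), 66.05985260009766) [589.69269162 243.50666848  22.        ] [-2.19743517e-03 -5.24091761e-01  1.51518248e+01]
[1.19610995e-01 9.92820820e-01 1.68061721e-04]
```

View pics/w1.png

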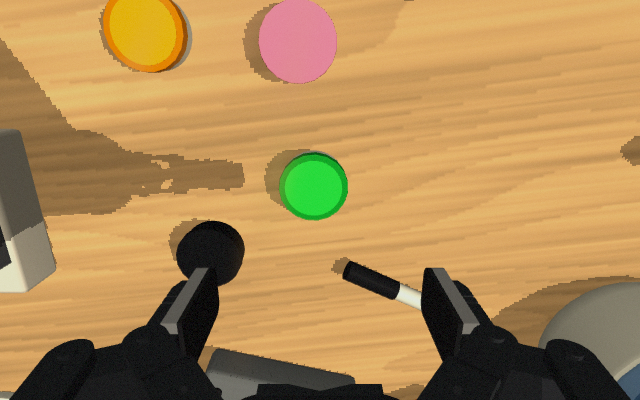

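The green dish shows at wrist (313,186), clear of both fingers. Wrist (589.7,243.5) and top (592,243) agree. I'll descend and grip.

Call:
{"method": "step_arm", "body": {
  "commands": "1 0 -0.5 4 0 0 0; 1 0 -0.5 8 0 0 0; 1 0 -0.5 11 0 0 0; 1 0 -0.5 13 0 0 0; 1 0 -0.5 14.2 0 0 0; 1 0 -0.5 15.1 0 0 0; 1 0 -0.5 15.1 0 0 0; 0.3 0 -0.5 15.1 0 0 0; 0.3 0 -0.5 15.1 0 0 0; 0.3 0 -0.5 15.1 0 0 0; 0.3 0 -0.5 15.1 0 0 0; 0.3 0 -0.5 15.1 0 0 0; 0.3 0 -0.5 15.1 0 0 0; 0.3 0 -0.5 15.1 0 0 0; 0.3 0 -0.5 15.1 0 0 0",
  "newtons": 30
}}

```text
time_s: 3.58
eef_pos: [591.1, 243.3, 21.1]
ee_rot: [0.001, 0.06, 0.998, 0.0]
force: [-1.2, -0.2, 7.0]
grip_width: 0.641
grip_force: 31.4
```

The dish is gripped at opening 0.64 (about 55 mm). I'll lift it and carry it to the stage.

Call:
{"method": "step_arm", "body": {
  "commands": "0.3 0 0 -3 0 0 0; 0.3 0 0 -7 0 0 0; 0.3 0 0 -11 0 0 0; 0.3 0 -2 -14 0 0 0; 0.3 0 -5 -17 0 0 0; 0.3 -0.3 -9 -18 0 0 0; 0.3 -0.5 -13 -18 0 0 0; 0.3 -0.7 -17 -18 0 0 0; 0.3 -0.9 -21 -18 0 0 0; 0.3 -1.1 -25 -18 0 0 0; 0.3 -1.3 -29 -18 0 0 0; 0.3 -1.5 -33 -18 0 0 0; 0.3 -1.7 -37 -18 0 0 0; 0.3 -1.8 -40.5 -18 0 0 0; 0.3 -1.9 -43 -18 0 0 0; 0.3 -1.9 -44.1 -18 0 0 0; 0.3 -1.9 -44.1 -18 0 0 0; 0.3 -1.9 -44.1 -18 0 0 0; 0.3 -1.9 -44.1 -18 0 0 0",
  "newtons": 30
}}

```text
time_s: 5.17
eef_pos: [556.3, -195.5, 199.5]
ee_rot: [0.0, 0.06, 0.998, 0.0]
force: [0.4, -0.0, -0.4]
grip_width: 0.639
grip_force: 32.4
```

Run:
```python
from h import *
m=camera_model("wrist"); im=capture("wrist"); save("w2.png",im); s=sense()
print(s["time_s"],s["eef_pos"],s["ee_rot"],m["eye"],m["mtx"][0][0],s["grip_width"],s["grip_force"])
for l,z in(("stage",55),("knob_center",68),("illuminator",0)):
    for r in spot_point("wrist",l)[:2]: print(l,r["xy"],r["score"],ray("wrist",r["xy"],z,m).round(1))
```

```text
5.2167 [ 556.32287414 -195.46394737  199.49035654] [7.40311448e-05 5.94907844e-02 9.98228846e-01 1.08146219e-04] [ 472.70628482 -185.53865143  324.85381923] 357.7936469167736 0.6419070842076162 32.361438274383545
stage [312.0, 188.6] 0.97 [ 556.3 -201.3   55. ]
knob_center [458.8, 194.7] 0.64 [570.3 -90.9  68. ]
illuminator [400.9, 171.7] 0.7 [ 566.8 -119.8    0. ]
```

View pics/w2.png

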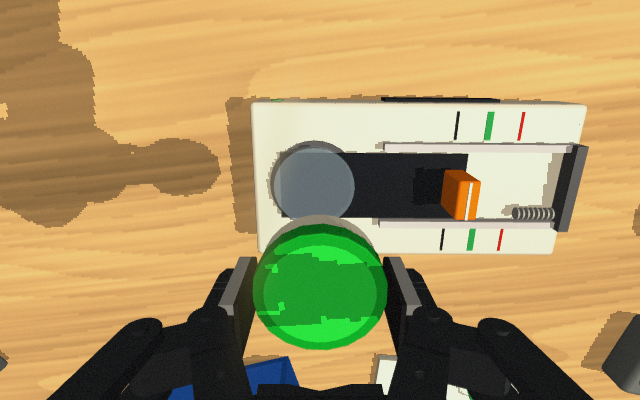

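The wrist view shows the stage at (313,186), the knob at (460,195), and green marks at (489,125) and (471,239). The dish sits squarely between the pads at (320,285). Next I'll fit the dish, stage and mark positions.

Run:
```python
from h import *
m=camera_model("wrist"); s=sense(); im=cv2.cvtColor(cv2.imread("pics/w2.png"),cv2.COLOR_BGR2RGB)
h=cv2.cvtColor(im,cv2.COLOR_RGB2HSV);g=cv2.inRange(h,(45,90,40),(80,255,255))
n,l,st,c=cv2.connectedComponentsWithStats(g)
W=lambda p,z:ray("wrist",p,z,m)[:2]
for i in range(1,n):
    if st[i,4]>60: print("green",st[i],c[i].round(1),W(c[i],45).round(1))
k=1+np.argmax(st[1:,4]);ct=max(cv2.findContours((l==k).astype(np.uint8),0,2)[0],key=len)[:,0,:]
# project contour on lid-top plane, upper (far, x>) arc is lid edge; circle fit known radius
from scipy.optimize import least_squares
def fit(P,r): return least_squares(lambda q:np.hypot(P[:,0]-q[0],P[:,1]-q[1])-r,P.mean(0),loss="soft_l1",f_scale=1.).x
zt=s["eef_pos"][2]+1
P=np.array([W(p+0.,zt) for p in ct]); d=fit(P,28); print("dish",d,shift([*d,zt],s), np.abs(np.hypot(*(P-d).T)-28).mean())
v=h[:,:,1]; 
# stage: radial edges from center
c0=np.array([313.,186]);gr=cv2.GaussianBlur(cv2.cvtColor(im,cv2.COLOR_RGB2GRAY),(3,3),0).astype(float);E=[]
for a in np.radians(np.arange(100,290,4)):   # left/top arc
    rs=np.arange(32,52,.5);pt=[c0+r*np.array([np.cos(a),np.sin(a)]) for r in rs]
    val=np.array([gr[int(round(p[1])),int(round(p[0]))] for p in pt]);dd=val[4:]-val[:-4];j=np.argmax(dd)
    if dd[j]>25:E.append(pt[j+2])
P=np.array([W(p,55) for p in E]);q=fit(P,32);print("stage",len(P),q,np.abs(np.hypot(*(P-q).T)-32).round(1))
tr=trace("wrist","stage")[0]
ok=[(W((489,125),45)),W((471,239),45)];x=ok[0]-ok[1];print("xdir len",np.hypot(*x),"yaw y",np.degrees(np.arctan2(x[1],x[0]))+90,"mid",(ok[0]+ok[1])/2)
```

```text
green [484 112  11  28 186] [488.7 125.4] [524.8 -60.3]
green [  252   223   136   127 13483] [319.5 287. ] [ 652.7 -207.4]
green [467 229   9  22 130] [470.7 239.4] [621.1 -72.4]
dish [ 554.63741513 -195.66277329] [ 0.16786987  0.00851703 -0.10002114] 0.741734278364688
stage 45 [ 551.26664504 -202.9996264 ] [13.5 13.7  0.4  2.3  2.8  3.2  4.   2.8  1.5  1.4  1.   0.6  0.9  0.5
  0.3  0.7  0.2  0.6  0.9  1.2  0.3  1.2  0.6  0.8  0.5  1.   0.1  0.3
  1.3  0.9  0.1  0.   0.3  0.6  0.7  0.1  0.3  0.9  1.4  1.6  1.8  2.
  1.9  2.5  2.7]
xdir len 97.00108729222234 yaw y 262.80978451007604 mid [572.65343799 -66.11790422]
```

Call:
{"method": "step_arm", "body": {
  "commands": "0.3 -0.1 -0.44 3 0 0 0; 0.3 -0.1 -0.44 6 0 0 0; 0.3 -0.1 -0.44 9 0 0 0; 0.3 -0.1 -0.44 10.8 0 0 0; 0.3 -0.1 -0.44 11.6 0 0 0; 0.3 -0.1 -0.44 12 0 0 0; 0.3 -0.1 -0.44 12.25 0 0 0; 0.3 -0.1 -0.44 12.3 0 0 0; 0.3 -0.1 -0.44 12.3 0 0 0; 0.3 -0.1 -0.44 12.3 0 0 0"
}}

```text
time_s: 6.25
eef_pos: [557.0, -201.7, 77.4]
ee_rot: [0.001, 0.06, 0.998, -0.0]
force: [-0.2, 0.3, -0.0]
grip_width: 0.642
grip_force: 32.4
```

Run:
```python
from h import *
print(sense())
ims=[]
for c,(y,x) in(("scene",(120,200)),("wrist",(150,180))):
    im=capture(c); ims.append(cv2.resize(im[y:y+100,x:x+130] if c=="scene" else im[100:400,120:500],(400,300),interpolation=cv2.INTER_CUBIC))
save("pl.png",np.hstack(ims))
```

```text
{'time_s': 6.25, 'joints': array([-5.45140455e-01,  6.35075919e-01,  1.47932017e+00,  9.62849859e-06,
        1.02534908e+00, -1.99521082e+00]), 'dq': array([-0.00107114,  0.00018836,  0.00579819,  0.00084639, -0.00316529,
       -0.00091985]), 'tau': array([ 1.42547570e-02, -5.14869654e+01, -2.21636403e+01,  4.07979614e-04,
       -3.77231700e-03,  3.39266098e-04]), 'eef_pos': array([ 556.95891508, -201.74446685,   77.35333751]), 'ee_rot': array([ 8.19230113e-04,  6.03287919e-02,  9.98178132e-01, -4.26832915e-04]), 'force': array([-0.15601886,  0.3236082 , -0.0446817 ]), 'wrist_torque': array([-0.02134943, -0.01183148, -0.00328157]), 'grip_force': 32.36691176891327, 'grip_width': 0.6417282465087718}
```

View pics/pl.png

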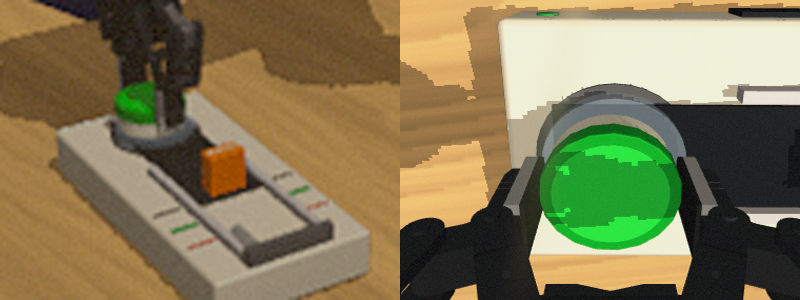

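Both views show the dish just above the stage and centred sideways: dish columns 541–681 against stage 537–686. I'll check along x by overlaying the expected outlines.

Run:
```python
from h import *
m=camera_model("wrist"); im=capture("wrist").copy(); R=rot(m["rotation"]);K=np.array(m["mtx"]);e=np.array(m["eye"])
def proj(c,r,z):
    a=np.linspace(0,2*np.pi,120);P=np.c_[c[0]+r*np.cos(a),c[1]+r*np.sin(a),np.full(120,z)]
    q=(K@R.T@(P-e).T).T;return q[:,:2]/q[:,2:]
big=cv2.resize(im[160:370,210:430],None,fx=2.7,fy=2.7,interpolation=cv2.INTER_CUBIC)
d=sense()["eef_pos"]
for c,r,z,col in(((556,-200.5),32,55,(255,0,0)),(d[:2],28,56.2,(255,255,0)),(d[:2],28,78.2,(255,0,255))):
    cv2.polylines(big,[np.int32((proj(c,r,z)-[210,160])*2.7)],True,col,1)
save("ov.png",big);print(d)
```

```text
[ 556.69139358 -201.6332525    76.83964649]
```

View pics/ov.png

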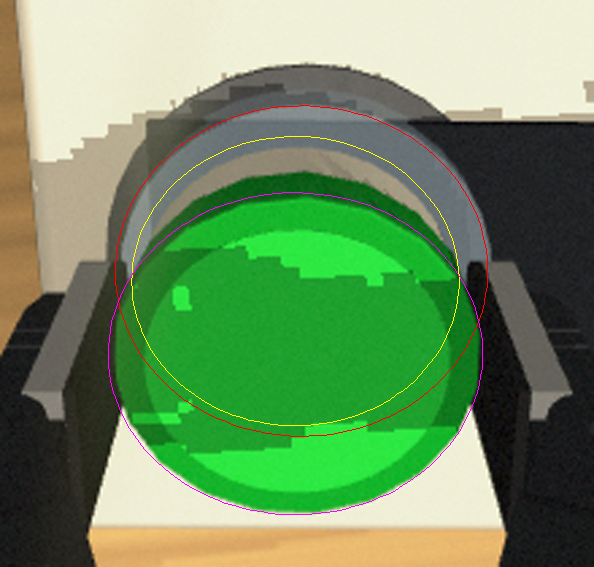

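Run:
```python
from h import *
m=camera_model("wrist"); im=capture("wrist"); g=cv2.cvtColor(im,cv2.COLOR_RGB2GRAY)
c=321
print([(r,int(g[r,c]),*im[r,c]) for r in range(180,232,2)])
for c in (262,290,321):
  col=g[:,c].astype(int)
  d=np.abs(np.diff(im[:,c,2].astype(int)));print(c,[(r,d[r],ray("wrist",(c,r+.5),45,m)[:2].round(1)) for r in np.where(d>45)[0]])
print([(r,ray("wrist",(321,r),55,m)[:2].round(1),ray("wrist",(321,r),45,m)[:2].round(1)) for r in (184,190,195,200,215)])
for l in("illuminator","stage"):
  for r in spot_point("wrist",l)[:1]:print(l,r)
```

```text
[(180, 237, np.uint8(240), np.uint8(240), np.uint8(216)), (182, 237, np.uint8(240), np.uint8(240), np.uint8(217)), (184, 57, np.uint8(57), np.uint8(57), np.uint8(57)), (186, 101, np.uint8(102), np.uint8(101), np.uint8(97)), (188, 102, np.uint8(104), np.uint8(102), np.uint8(98)), (190, 102, np.uint8(106), np.uint8(101), np.uint8(99)), (192, 105, np.uint8(104), np.uint8(106), np.uint8(100)), (194, 109, np.uint8(108), np.uint8(109), np.uint8(110)), (196, 89, np.uint8(87), np.uint8(91), np.uint8(88)), (198, 97, np.uint8(95), np.uint8(98), np.uint8(97)), (200, 140, np.uint8(134), np.uint8(142), np.uint8(145)), (202, 141, np.uint8(134), np.uint8(144), np.uint8(145)), (204, 137, np.uint8(131), np.uint8(139), np.uint8(141)), (206, 112, np.uint8(105), np.uint8(114), np.uint8(120)), (208, 110, np.uint8(102), np.uint8(112), np.uint8(117)), (210, 113, np.uint8(105), np.uint8(116), np.uint8(119)), (212, 110, np.uint8(102), np.uint8(113), np.uint8(118)), (214, 122, np.uint8(118), np.uint8(124), np.uint8(120)), (216, 134, np.uint8(143), np.uint8(134), np.uint8(113)), (218, 135, np.uint8(141), np.ui
[... 683 characters left out ...]
.6, -211. ])), (np.int64(229), np.int64(47), array([ 541. , -213.9])), (np.int64(343), np.int64(109), array([ 607.4, -223.8])), (np.int64(355), np.int64(48), array([ 615.4, -224.9])), (np.int64(384), np.int64(46), array([ 635.6, -227.9]))]
321 [(np.int64(183), np.int64(149), array([ 519.9, -196.4])), (np.int64(223), np.int64(62), array([ 539.7, -198.8])), (np.int64(349), np.int64(130), array([ 613.4, -207.6]))]
[(184, array([ 517.2, -196.1]), array([ 520.2, -196.5])), (190, array([ 519.9, -196.5]), array([ 523. , -196.8])), (195, array([ 522.1, -196.7]), array([ 525.4, -197.1])), (200, array([ 524.4, -197. ]), array([ 527.9, -197.4])), (215, array([ 531.4, -197.8]), array([ 535.3, -198.3]))]
```

The wrist calibration leaves about 2–3 mm of doubt along x: the near stage edge suggests the dish is slightly too far +x. I'll shift 2 mm, lower, release, back off and check.

Call:
{"method": "step_arm", "body": {
  "commands": "0.3 0.2 0 0 0 0 0; 0.3 0.2 0 0.06 0 0 0; 0.3 0.2 0 0.06 0 0 0; 0.3 0.2 0 0.06 0 0 0; 0.9 0.2 0 0.06 0 0 0; 0.9 0.2 0 0.06 0 0 0; 0.9 0.2 0 0.06 0 0 0; 0.9 0.2 0 0.06 0 0 0; 0.9 0.2 0 0.06 0 0 0; 0.9 0.2 0 -1 0 0 0; 0.9 0.2 0 -3 0 0 0; 0.9 0.2 0 -6 0 0 0; 0.9 0.2 0 -9 0 0 0; 0.9 0.2 0 -11.5 0 0 0; 0.9 0.2 0 -12.3 0 0 0; 0.9 0.2 0 -12.3 0 0 0; 0.9 0.2 0 -12.3 0 0 0"
}}

```text
time_s: 7.97
eef_pos: [554.3, -201.2, 198.8]
ee_rot: [-0.0, 0.06, 0.998, 0.0]
force: [0.8, -0.2, -0.3]
grip_width: 0.9
grip_force: 0.0
```

Run:
```python
from h import *
m=camera_model("wrist"); im=capture("wrist"); s=sense();R=rot(m["rotation"]);K=np.array(m["mtx"]);e=np.array(m["eye"])
def proj(c,r,z):
    a=np.linspace(0,2*np.pi,160);P=np.c_[c[0]+r*np.cos(a),c[1]+r*np.sin(a),np.full(160,z)]
    q=(K@R.T@(P-e).T).T;return q[:,:2]/q[:,2:]
h=cv2.cvtColor(im,cv2.COLOR_RGB2HSV);mk=cv2.inRange(h,(45,90,40),(80,255,255));mk[:, 420:]=0
n,l,st,c=cv2.connectedComponentsWithStats(mk);k=1+np.argmax(st[1:,4])
el=cv2.fitEllipse(max(cv2.findContours((l==k).astype(np.uint8),0,2)[0],key=len));d=ray("wrist",el[0],77,m)
print(s["time_s"],s["eef_pos"],el,d); 
for lb in("stage","illuminator","knob_center"):
  for r in spot_point("wrist",lb)[:1]:print(lb,r["xy"],ray("wrist",r["xy"],{"stage":55,"illuminator":0}.get(lb,68),m).round(1))
f=3.5;o=[225,110];big=cv2.resize(im[110:270,225:450],None,fx=f,fy=f,interpolation=cv2.INTER_CUBIC)
for cc,r,z,col in(((556,-200.5),32,55,(255,0,0)),(d[:2],28,77,(255,0,255)),(d[:2],28,55,(255,255,0))): cv2.polylines(big,[np.int32((proj(cc,r,z)-o)*f)],True,col,1)
save("ov2.png",big)
cv2.imwrite("w3raw.png",cv2.cvtColor(im,cv2.COLOR_RGB2BGR))
```

```text
8.0167 [ 554.02369199 -201.02352633  197.96372189] ((319.2716979980469, 195.37637329101562), (73.8419189453125, 74.90604400634766), 92.70328521728516) [ 552.95306429 -201.01581867   77.        ]
stage [465.9, 194.5] [573.5 -86.4  55. ]
illuminator [408.7, 172.8] [ 566.5 -118.4    0. ]
knob_center [466.8, 195.3] [569.3 -90.8  68. ]
```

View pics/ov2.png

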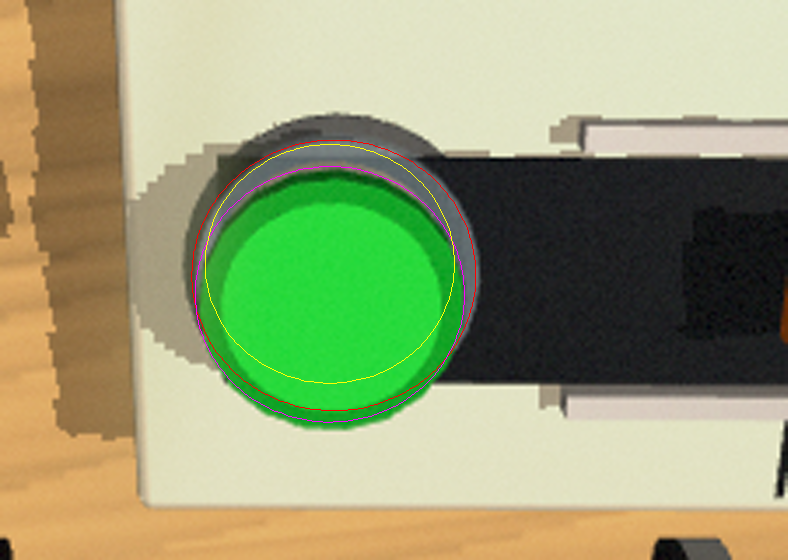

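Run:
```python
from h import *
m=camera_model("wrist");im=cv2.cvtColor(cv2.imread("w3raw.png"),cv2.COLOR_BGR2RGB);W=lambda c,r,z:ray("wrist",(c,r),z,m)[:2]
u=np.array([.1253,.992]);v=np.array([.992,-.1253]);S=np.array([556,-200.5])
def loc(p): return ((p-S)@v).round(1),((p-S)@u).round(1)
g=cv2.GaussianBlur(im,(3,3),0).astype(int).sum(2)
for c in (300,345,358,365,372,470,480):
    d=g[2:,c]-g[:-2,c];rows=[r+1 for r in range(60,290) if abs(d[r])>70 and abs(d[r])==abs(d[max(0,r-3):r+4]).max()]
    print(c,[(r,int(d[r-1]),loc(W(c,r,45))) for r in rows])
```

```text
300 [(98, -111, (np.float64(-70.0), np.float64(-15.5))), (104, 165, (np.float64(-65.6), np.float64(-15.6))), (147, -264, (np.float64(-32.9), np.float64(-16.0))), (156, 74, (np.float64(-25.7), np.float64(-16.1))), (163, -134, (np.float64(-20.1), np.float64(-16.1))), (228, 262, (np.float64(36.2), np.float64(-16.8))), (254, -111, (np.float64(60.7), np.float64(-17.1)))]
345 [(100, -117, (np.float64(-68.7), np.float64(18.3))), (104, 175, (np.float64(-65.8), np.float64(18.4))), (149, -272, (np.float64(-31.5), np.float64(19.4))), (157, 122, (np.float64(-25.1), np.float64(19.5))), (168, -110, (np.float64(-16.2), np.float64(19.8))), (223, 268, (np.float64(31.4), np.float64(21.1))), (254, -107, (np.float64(60.6), np.float64(21.9)))]
358 [(97, -95, (np.float64(-70.9), np.float64(28.0))), (105, 182, (np.float64(-65.1), np.float64(28.2))), (154, -328, (np.float64(-27.6), np.float64(29.7))), (172, 94, (np.float64(-12.9), np.float64(30.3))), (205, -96, (np.float64(15.3), np.float64(31.4))), (219, 410, (np.float64(27.7), np.float64(31.9))), (254, -103, (np.float64(60.5), np.float64(33.2)))]
365 [(95
[... 650 characters left out ...]
), np.float64(117.1))), (155, -370, (np.float64(-27.2), np.float64(118.3))), (183, 103, (np.float64(-4.1), np.float64(121.5))), (223, 207, (np.float64(30.9), np.float64(126.5))), (255, -105, (np.float64(61.0), np.float64(130.7)))]
480 [(99, -311, (np.float64(-69.9), np.float64(119.8))), (104, 277, (np.float64(-66.3), np.float64(120.4))), (143, -234, (np.float64(-36.7), np.float64(124.8))), (178, -307, (np.float64(-8.4), np.float64(129.0))), (184, 232, (np.float64(-3.3), np.float64(129.8))), (223, 234, (np.float64(30.9), np.float64(134.9))), (230, -233, (np.float64(37.3), np.float64(135.8))), (245, 87, (np.float64(51.4), np.float64(137.9))), (255, -116, (np.float64(61.0), np.float64(139.4)))]
```

The dish sits level inside the stage outline, and sideways it is centred to under 1 mm. In the overlay the slot centreline and the marks put the stage at x≈556 and the dish at about 555.5. Next I'll pinch the knob from above.

Call:
{"method": "step_arm", "body": {
  "commands": "0.6 0 3 0 0 0 0; 0.6 -0.1 6.5 0 0 0 0; 0.6 -0.2 9.5 0 0 0 0; 0.6 -0.2 11.1 0 0 0 0; 0.6 -0.2 11.1 2 0 0 0; 0.6 -0.2 11.1 5 0 0 0; 0.6 -0.2 11.1 8 0 0 0; 0.6 -0.2 11.1 10.5 0 0 0; 0.6 -0.2 11.1 11.8 0 0 0; 0.6 -0.2 11.1 12.2 0 0 0; 0.6 -0.2 11.1 12.2 0 0 0; 0 -0.2 11.1 12.2 0 0 0; 0 -0.2 11.1 12.2 0 0 0; 0 -0.2 11.1 12.2 0 0 0; 0 -0.2 11.1 12.2 0 0 0; 0 -0.2 11.1 12.2 0 0 0; 0 -0.2 11.1 12.2 0 0 0; 0 -0.2 11.1 12.2 0 0 0",
  "newtons": 50
}}

```text
time_s: 9.67
eef_pos: [570.4, -91.1, 78.6]
ee_rot: [0.001, 0.06, 0.998, 0.0]
force: [-0.7, 4.5, 6.0]
grip_width: 0.174
grip_force: 50.3
```

The knob is gripped (opening 0.17). I'll slide it to half open.

Call:
{"method": "step_arm", "body": {
  "commands": "0 0 0.3 -0.1 0 0 0; 0 0 0.8 -0.2 0 0 0; 0 0 1.3 -0.2 0 0 0; 0 0 1.8 -0.2 0 0 0; 0 0 2.2 -0.2 0 0 0; 0 0 2.5 -0.2 0 0 0; 0 0 2.5 -0.2 0 0 0; 0 0 2.5 -0.2 0 0 0; 0 0 2.5 -0.2 0 0 0",
  "newtons": 60
}}

```text
time_s: 10.42
eef_pos: [573.3, -67.8, 78.7]
ee_rot: [0.001, 0.061, 0.998, -0.001]
force: [4.7, -7.6, -10.2]
grip_width: 0.174
grip_force: 59.7
```

Run:
```python
from h import *
m=camera_model("wrist");im=capture("wrist");s=sense();t=capture("top")
print(s["time_s"],s["eef_pos"],s["force"],s["grip_width"])
h=cv2.cvtColor(t,cv2.COLOR_RGB2HSV);mk=cv2.inRange(h,(45,120,40),(80,255,255));mk[:,:340]=0;mk[:100]=0
n,l,st,c=cv2.connectedComponentsWithStats(mk)
print([(st[i].tolist(),ray("top",c[i],77 if st[i,4]>100 else 45).round(1)) for i in range(1,n) if st[i,4]>4])
a=cv2.resize(im[90:390,180:480],(400,400),interpolation=cv2.INTER_CUBIC);b=cv2.resize(t[140:230,335:475],None,fx=400/140,fy=400/140,interpolation=cv2.INTER_CUBIC)
b=cv2.copyMakeBorder(b,0,400-b.shape[0],0,0,cv2.BORDER_CONSTANT);save("k1.png",np.hstack([a,b]))
cv2.imwrite("w4raw.png",cv2.cvtColor(im,cv2.COLOR_RGB2BGR))
```

```text
10.4667 [573.31786701 -67.83156551  78.7158297 ] [  5.20124461  -9.24126126 -10.41089737] 0.17718684831513512
[([438, 177, 20, 25, 385], array([ 554.3, -205.5,   77. ]))]
```

View pics/k1.png

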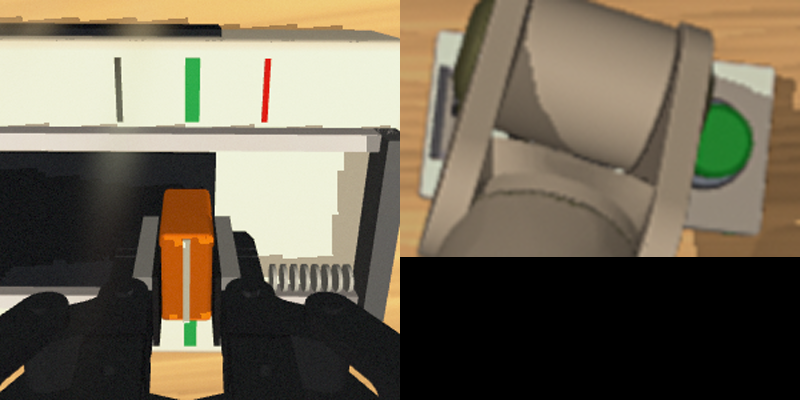

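Run:
```python
from h import *
from scipy.optimize import least_squares
m=camera_model("wrist");im=cv2.cvtColor(cv2.imread("w4raw.png"),cv2.COLOR_BGR2RGB).astype(int)
u=np.array([.1253,.992]);v=np.array([.992,-.1253]);h=cv2.cvtColor(im.astype(np.uint8),cv2.COLOR_RGB2HSV)
g=cv2.inRange(h,(45,90,60),(85,255,255));n,l,st,c=cv2.connectedComponentsWithStats(g);G=[]
for i in range(1,n):
    if st[i,4]>50: p=ray("wrist",c[i],45,m)[:2];G.append(p);print("mark",st[i],p.round(1),(p@u).round(1),(p@v).round(1))
for r in range(275,326,10):
    w=im[r,300:340];wt=np.clip(w[:,2]-120,0,None)*(w.min(1)>130); 
    if wt.sum():
        x=300+(wt*np.arange(40)).sum()/wt.sum();p=ray("wrist",(x,r),85,m)[:2];print("line",r,round(x,1),p.round(1),(p@u).round(1))
print("tcp",np.array([573.32,-67.83])@u)
t=capture("top");h=cv2.cvtColor(t,cv2.COLOR_RGB2HSV);mk=cv2.inRange(h,(45,120,40),(80,255,255));mk[:,:430]=0;mk[:150]=0;mk[220:]=0
ct=max(cv2.findContours(mk,0,1)[0],key=len)[:,0,:];E=np.array([ray("top",p+0.,77)[:2] for p in ct if p[0]>=443])
q=least_squares(lambda q:np.hypot(*(E-q[:2]).T)-27.5,E.mean(0),loss="soft_l1").x;print("dish top",q,len(E))
k=np.argsort(st[1:,4]);
r=trace("top","illuminator")
for x in r[:1]:print(x["rect"],[ray("top",p,45).round(0)[:2] for p in cv2.boxPoints(cv2.minAreaRect(cv2.findNonZero(x["mask"].astype(np.uint8))))])
```

```text
mark [319 134  11  48 523] [525.  -59.9] 6.3 528.3
mark [   0  216   76  125 7224] [ 570.6 -216.1] -142.8 593.1
mark [318 330   9  20 167] [625.5 -72.8] 6.2 629.7
line 275 318.6 [561.1 -66.6] 4.2
line 285 319.5 [565.4 -66.8] 4.6
line 295 319.5 [569.9 -67.4] 4.6
line 305 319.5 [574.4 -67.9] 4.6
line 315 319.5 [579.1 -68.5] 4.6
line 325 319.5 [583.8 -69.1] 4.6
tcp 4.549636000000001
dish top [ 555.71837152 -197.80557646] 41
[404.7, 184.4, 125.6, 75.9] [array([517.,  18.]), array([648.,   1.]), array([ 615., -257.]), array([ 486., -239.])]
```

The white line is 1.7 mm short of the green marks (4.6 against 6.25). The dish reads (555.7,-197.8) in the top view, against a stage at about (556,-199.5), so it's centred. I'll move the rest of the way and ease the lift.

Call:
{"method": "step_arm", "body": {
  "commands": "0 0 0.1 0.05 0 0 0; 0 0 0.17 0.1 0 0 0; 0 0 0.17 0.1 0 0 0; 0 0 0.17 0.1 0 0 0; 0 0 0.17 0.1 0 0 0; 0 0 0.17 0.1 0 0 0"
}}

```text
time_s: 11.12
eef_pos: [573.5, -66.3, 78.6]
ee_rot: [0.001, 0.061, 0.998, -0.001]
force: [1.7, -7.6, -1.6]
grip_width: 0.17
grip_force: 60.9
```

Run:
```python
from h import *
m=camera_model("wrist");im=capture("wrist").astype(int);s=sense();u=np.array([.1253,.992])
print(s["time_s"],s["eef_pos"],s["force"],s["grip_force"],s["eef_pos"][:2]@u)
h=cv2.cvtColor(im.astype(np.uint8),cv2.COLOR_RGB2HSV);g=cv2.inRange(h,(45,90,60),(85,255,255));n,l,st,c=cv2.connectedComponentsWithStats(g)
for i in range(1,n):
    if 50<st[i,4]<2000: print("mark",(ray("wrist",c[i],45,m)[:2]@u).round(1))
for r in range(285,326,20):
    w=im[r,300:340];wt=np.clip(w[:,2]-120,0,None)*(w.min(1)>130)
    if wt.sum(): print("line",(ray("wrist",(300+(wt*np.arange(40)).sum()/wt.sum(),r),85,m)[:2]@u).round(1))
```

```text
11.1667 [573.53870395 -66.31794317  78.63504494] [ 1.85104094 -7.2497703  -1.83371492] 60.90069115161896 6.076999982096195
mark 6.4
mark 6.1
line 6.1
line 6.2
line 6.2
```

The line is level with the green marks (6.2 against 6.25), and the spring force of about 7.5 N fits half open. I'm handing the job in.

```bash
python3 -c "
from rig import *
print(finish_job())"
```

```text
the job is handed in; nothing more can be done
None
```

I set the green-lidded dish on the stage and let go of it with the shutter closed: it is level and centred to about 2 mm with no overhang visible. I handed the job in at about 11 s, with the gripper still holding the orange knob level with the green mark and the amber and blue dishes untouched.

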